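# Clear the marker from a sprung tool-box lid and hold the lid below its balance point

## Task

Take the marker off the rest on the tool box's lid and stand it upright in the open white sleeve, right down on the table, and let it go. Then raise the sprung lid by its barrel pull until it is past its balance point (60 degrees up from shut) but not flung against its stop at 83 degrees, ease it back down gently, and finish still holding it still just below the balance point, within about ten degrees, so that I can mark the place for a stay; leave the loose things around alone.

Things in the scene. Friction and masses are not known exactly. Their poses are not given: they have to be found in the camera images.
- marker_center (a point): Centre of a marker pen, 135 mm long, about 17 mm thick, 15 to 30 g; its own y axis runs along the pen. At the start it lies loose in a sloping V trough fixed on top of the shut lid, along the box's width, y axis pointing up the slope (25 degrees above level). The trough and the stop at its foot hold the lower 80 mm of the pen; the upper 55 mm sticks out free, the pen's axis there 55 to 70 mm above the lid.
- sleeve_mouth (a point): Centre of the top rim of a white plastic sleeve fixed upright on the table: an open tube 38 mm across outside, bore 28 mm, 50 mm tall; the table is its floor.
- lid_hinge (a point): Middle of the hinge line of the lid of a grey steel tool box (160 x 180 x 75 mm, fixed to the table), on its far top edge, 75 mm above the table. y axis of this frame is the hinge line; with the lid shut its -x axis points level towards the lid's front edge; the frame turns with the lid. Lid 172 x 188 mm. The trough stands on the lid's top, midway between hinge and front edge.
- lid_pull (a point): Centre of the lid's pull: a black barrel 18 mm thick and 26 mm long, its axis parallel to the hinge, on a 12 mm wide stem, 32 mm out beyond the middle of the lid's front edge. It lies 204 mm from the hinge line (and 4 mm above the hinge's level when shut; 79 mm above the table). Pinched by its two ends it can turn between the fingers, so the hand need not tilt as the lid rises.
- lid (a joint): Lid angle in rad: 0 shut, grows as it opens, stop at 1.45. Sprung and lightly damped: below the balance point at 1.047 rad (60 degrees) the lid falls shut if let go, above it the spring swings it up to the stop. Lifting the shut lid takes about 1 N at the pull; near the balance point almost nothing.
- foam_cup: Bystander, loose, to be left alone: white tapered foam cup, 79 mm across, 89 mm tall, on the right; origin under its centre.
- roll: Bystander, loose, to be left alone: flat tan roll of tape, 104 mm across, 25 mm tall, on the left; origin under its centre.
- clear_jar: Bystander, loose, to be left alone: lidded round jar, 70 mm across, 101 mm tall, behind the sleeve; origin under its centre.
- tube: Bystander, loose, to be left alone: paint tube lying down, 146 x 38 x 28 mm, near the robot; origin under its centre.
- small_roll: Bystander, loose, to be left alone: flat white roll of tape, 62 mm across, 19 mm tall, near the robot on the right; origin under its centre.
- block: Bystander, loose, to be left alone: flat wooden block, 62 x 110 x 19 mm, on the left; origin under its centre.
- marker: The marker pen itself; origin on its side, 8 mm from the centre, midway along it; y axis along the pen.
- toolbox: The tool box with its lid; origin under the centre of the box (160 mm in x, 180 mm in y); the hinge lies on its +x side. A film can and an eraser lie fixed inside.
There are look-alikes about, which are no part of the job. There is more than one size of the part that bears sleeve_mouth; the job needs the middle-sized.

How it is judged:
On the way, in this order (a step that is already met when the one before it is completed fails the run):
1. the marker stands upright in the sleeve, let go, on the table, the lid still shut ((angle between marker_center's own y axis and vertical below 0.26 rad or angle between marker_center's own y axis and vertical above 2.88 rad) and horizontal distance between marker_center and sleeve_mouth below 0.012 m and height (world z) of marker_center between 0.055 and 0.077 m and contact force between the fingers and marker below 0.05 N and value of joint lid below 0.15 rad), for 0.2 s.
2. the lid is raised past its balance point, held by the fingers (value of joint lid above 1.07 rad and contact force between the fingers and lid above 0.05 N), for 0.1 s.
At the end, for the whole second after the job is handed in: The fingers hold the lid still (under 0.05 rad/s) between 1 and 12 degrees below its 60 degree balance point (0.84 to 1.03 rad), and the marker stands in the sleeve, within 15 degrees of upright and 12 mm of its axis, its lower end within about 10 mm of the table, touched by neither fingers nor lid ((angle between marker_center's own y axis and vertical below 0.26 rad or angle between marker_center's own y axis and vertical above 2.88 rad) and horizontal distance between marker_center and sleeve_mouth below 0.012 m and height (world z) of marker_center between 0.055 and 0.077 m and value of joint lid between 0.84 and 1.03 rad and velocity of joint lid between -0.05 and 0.05 rad/s and contact force between the fingers and lid above 0.05 N and contact force between marker and lid below 0.02 N and contact force between the fingers and marker below 0.05 N); the arm keeps its last pose, push and grip.
It fails at once if the lid is flung open against its stop (value of joint lid above 1.38 rad).
It fails at once if the lid is dropped or jerked (over 2 rad/s) (velocity of joint lid above 2 rad/s or velocity of joint lid below -2 rad/s).
It fails at once if a bystander is moved more than 30 mm (distance of any of foam_cup, roll, clear_jar, tube, small_roll, block from where it was at the start of the episode above 0.03 m).
It also fails if it takes over 58 s, if anything falls off the work surface, if the arm or the gripper's body presses on something with over 40 N, if the wrist force passes 120 N, or if a joint passes its speed limit or range.

## Robot

A 6-joint arm with a two-finger parallel gripper is mounted at the origin on a cart in front of the work surface, level with it; the furniture and walls round the work are solid. World frame = base frame: x ahead of the robot, y to its left, z up, the work surface at z = 0. Lengths are in m, angles in rad, forces in N, time in s.
With the tool pointing down it reaches from about 0.225 to 0.725 m from the base axis. Payload 3.1 kg.
Tool frame: the origin (TCP) lies midway between the tips of the shut fingers; the grasp point (between the pads) lies 19 mm behind it; z points along the fingers, x is the direction in which the jaws open and shut, and the axes are right-handed (so a half turn about z gives the same grasp; the last joint's range is limited). The gripper opens to 85 mm and grips with 20 to 120 N. Pads are 22 mm wide; open, the fingers measure 114 mm over their backs; the gripper's body (76 mm by 85 mm) begins 54 mm behind the grasp point. The pads swing forward as they close: fully open they stand 13 mm farther back than shut.
Start: joints at [-1.298, 0.048, 0.099, 1.622, 0, 1.443], TCP at [0.205, -0.483, 0.211] pointing down, gripper open.
Joint ranges: [-2.91, 2.91], [-0.99, 1.94], [-1.21, 1.42], [-2.12, 2.29], [-1.49, 1.47], [-3.14, 3.14]. Speed limits (rad/s): [2.79, 2.79, 3.14, 3.14, 3.14, 3.14].

## Interface

Orientations are given as [roll, pitch, yaw] about the fixed x, y, z axes, in that order (R = Rz(yaw) Ry(pitch) Rx(roll)).
In Python, from cell import get_obs, camera, calibration, close_job gives the robot as it stands.
- The arm moves only by the shell command python3 -m handwheel 'ROWS' [FORCE]. ROWS is text: rows parted by semicolons, each of 7 numbers parted by spaces: the shift along the tool's x, y, z in mm, then the turn, a rotation vector about the tool's x, y, z in rad, then the opening, from 0 (shut) to 1 (fully open). In form: x y z rx ry rz gripper; .... A call has 1 to 8 rows; each row shifts and turns the pose as measured when the row begins, along the tool's axes as they then stand; what a row does not reach is not made up. A row lasts 1/10 s, in which the tool goes at most 50 mm and 8.59 degrees, less where a joint would pass 70% of its speed; a pose out of reach is approached as far as the arm can. A call with a gripper value outside its range is refused whole. The fingers move at their own pace and stop on an object; FORCE is the grip in N (left out, the last holds). Time passes only in rows, so rows that do not move let the fingers close. It gives the time, the measured TCP pose, the force and the opening at its end, in the units of the state.
- get_obs(): the state, without advancing time (a new reading comes with each control period).
- camera(name): name is "scene" or "top"; returns the picture (400x640x3 uint8, red, green, blue); there is no depth.
- calibration(name): a dict with "mtx" (3x3 intrinsics, pixels), "eye" and "rotation" of the camera in the world. Camera axes: x right, y up, looking along -z (the intrinsics and any distortion apply to the point x, -y, -z); pixel columns grow to the right and rows downward; lengths in m; the calibration is good to about 2 mm. A picture is of the moment at which its call begins. calibration takes no time and is no camera call.
- close_job(): hands the job in, once; it reports no verdict.
The state is a dict: "t": time; "qpos": joint angles; "dq": joint speeds; "joint_efforts": joint torques, N m; "tcp_pos": TCP position; "tcp_rot": TCP orientation; "ft_force": force on the tool from outside, world axes, zero at the start; "wrist_torque": the same for the moment, N m; "opening": opening from 0.0 (shut) to 1.0 (fully open).
Only numpy, scipy, OpenCV 4.12 (cv2) and the standard library are available. Lean on these libraries where they do the work, as an engineer would, in place of code of your own. Each camera call takes 0.05 s, during which the arm holds its last target. There are 200 camera calls.

## Working session

There is one attempt and no reset: what is moved stays moved. The work goes in short steps, Python scripts to look and compute and a shell command to move; the robot and the scene stay as the last step left them, time stands still between calls to the robot, and variables do not carry over. Pictures are saved under pics/ and viewed, about 8 in all and at most 12, crops included, and the job is handed in when it is done.

```bash
mkdir -p pics; ls
python3 - <<'E'
from cell import *
import cv2
for n in("scene","top"):
    im=camera(n); cv2.imwrite(f"pics/{n}0.png",im[:,:,::-1]); c=calibration(n); print(n,{k:(v.round(4).tolist() if hasattr(v,'round') else v) for k,v in c.items()})
o=get_obs(); print(o)
E
```

```text
pics
scene {'mtx': [[409.9666, 0.0, 317.8194], [0.0, 409.9666, 203.7272], [0.0, 0.0, 1.0]], 'eye': [-0.1984, -0.3982, 0.5868], 'rotation': [1.0627, 0.0027, -1.056]}
top {'mtx': [[407.9413, 0.0, 319.7716], [0.0, 407.9413, 195.225], [0.0, 0.0, 1.0]], 'eye': [0.3356, 0.0285, 1.2669], 'rotation': [0.1726, 0.0231, -1.5888]}
{'t': 0.1, 'qpos': array([-1.29782324e+00,  4.86849512e-02,  9.77131592e-02,  1.62199285e+00,
        3.40967186e-06,  1.44299821e+00]), 'dq': array([-0.00296286, -0.00257327,  0.00406667, -0.00096088, -0.00187905,
        0.00070558]), 'joint_efforts': array([ 2.60641937e-03, -3.39852297e+01,  3.20934784e+01,  1.59213797e-02,
       -1.47113669e-04,  1.33954746e-06]), 'tcp_pos': array([ 0.20464307, -0.48281471,  0.21010923]), 'tcp_rot': array([-3.14131292e+00,  2.15019704e-03, -1.17002482e+00]), 'ft_force': array([-0.69373934,  0.10468625, -0.00954024]), 'wrist_torque': array([-0.04980086,  0.01616183,  0.03140024]), 'opening': 1.0007493080582872}
```

View pics/scene0.png

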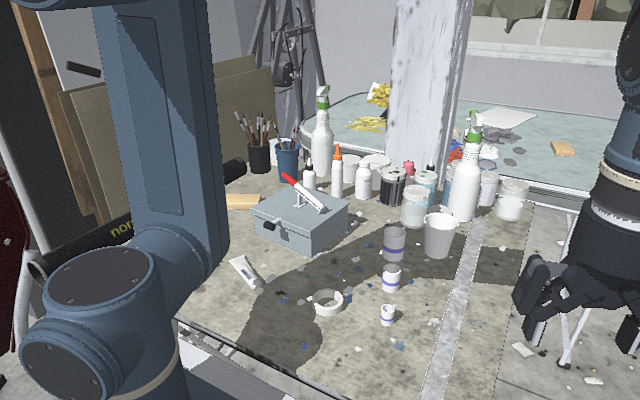

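View pics/top0.png

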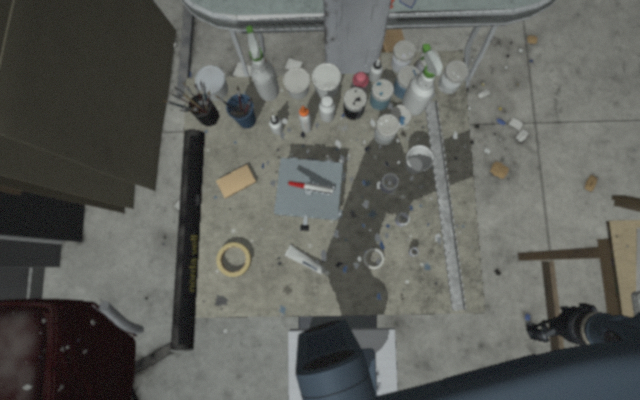

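The scene view shows the box near (300,215), with the marker's red tip at (285,177) and its white tail at (325,209). There are three sleeves with blue bands: (394,240), (391,278) and (387,313). They look large, middle and small; in the top view they are at (390,182), (402,218) and (413,250). I'll check the sizes in an enlarged crop.

```bash
cat > h.py <<'E'
from cell import *
import numpy as np, cv2
from scipy.spatial.transform import Rotation as R
def cam(n):
    c=calibration(n); return np.array(c["mtx"]),np.array(c["eye"]),R.from_euler("xyz",c["rotation"]).as_matrix()
def ray(n,u,v):
    K,e,M=cam(n); d=np.linalg.inv(K)@[u,v,1]; d=M@(d*[1,-1,-1]); return e,d/np.linalg.norm(d)
def plane(n,u,v,z):
    e,d=ray(n,u,v); return e+d*(z-e[2])/d[2]
def tri(a,b):
    (p,d),(q,f)=ray("scene",*a),ray("top",*b)
    s=np.linalg.lstsq(np.c_[d,-f],q-p,rcond=None)[0]; A=p+s[0]*d;B=q+s[1]*f
    return (A+B)/2,np.linalg.norm(A-B)
def proj(n,P):
    K,e,M=cam(n); c=M.T@(np.asarray(P)-e); c=K@(c*[1,-1,-1]); return c[:2]/c[2]
E
python3 - <<'E'
from h import *
np.set_printoptions(precision=4,suppress=True)
s=cv2.imread("pics/scene0.png");t=cv2.imread("pics/top0.png")
a=cv2.resize(s[165:335,240:420],None,fx=3.3,fy=3.3,interpolation=cv2.INTER_CUBIC)
cv2.imwrite("pics/cs.png",a)
cv2.imwrite("pics/ct.png",cv2.resize(t[140:270,265:435],None,fx=4.5,fy=4.5,interpolation=cv2.INTER_CUBIC))
for p,q in[((394,228),(390,182)),((391,267),(402,218)),((387,306),(413,250)),((285,177),(290,183)),((269,227),(305,226))]:print(tri(p,q))
E
```

```text
(array([ 0.5786, -0.1571,  0.0798]), np.float64(0.0015554360580454587))
(array([ 0.474 , -0.1918,  0.0519]), np.float64(0.0013885555237882858))
(array([ 0.3791, -0.2219,  0.0346]), np.float64(0.00018229497055342154))
(array([0.5689, 0.1329, 0.1461]), np.float64(0.002294245750373916))
(array([0.4519, 0.0993, 0.0736]), np.float64(0.00522661235303835))
```

View pics/cs.png

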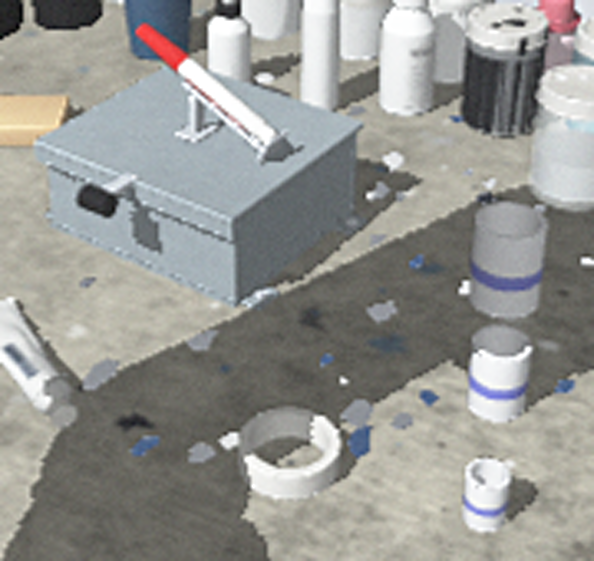

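View pics/ct.png

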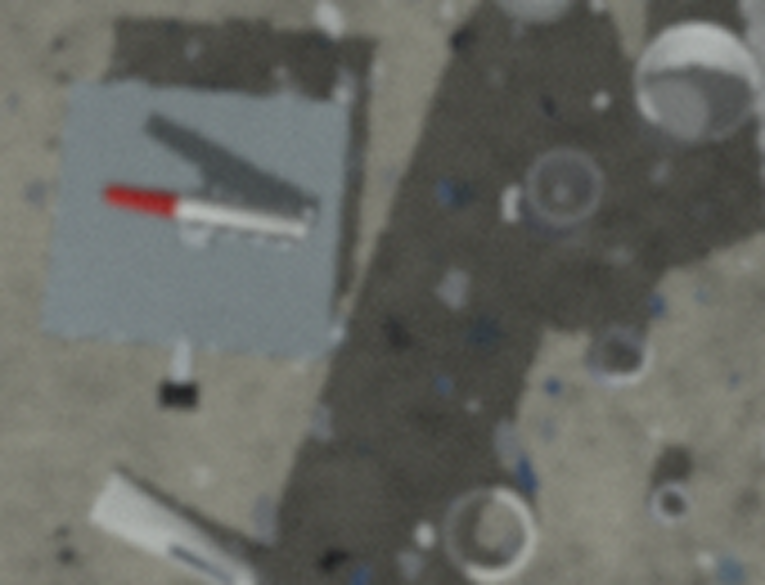

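The sleeve rims triangulate to heights of about 80, 52 and 35 mm. The middle one, at scene (391,268) / top (402,218), matches the 50 mm sleeve. The crop confirms it: three blue-banded cups stand in a row, and the middle-sized one has a white rim. Next I'll measure the marker, pull and box more accurately.

Run:
```python
from h import *
np.set_printoptions(precision=4,suppress=True)
im={n:cv2.imread(f"pics/{n}0.png").astype(int) for n in("scene","top")}
def blob(n,f,box):
    x0,y0,x1,y1=box; c=im[n][y0:y1,x0:x1]; m=f(c[...,0],c[...,1],c[...,2]).astype(np.uint8)
    k,l,s,ce=cv2.connectedComponentsWithStats(m); i=1+np.argmax(s[1:,4]); 
    ys,xs=np.nonzero(l==i); return ce[i]+[x0,y0],s[i,4],np.c_[xs+x0,ys+y0]
red=lambda b,g,r:(r>g+50)&(r>b+50)
blk=lambda b,g,r:(r+g+b<165)
rs=blob("scene",red,(270,165,310,200));rt=blob("top",red,(280,175,310,195))
ps=blob("scene",blk,(258,215,282,238));pt=blob("top",blk,(295,218,315,235))
for a in(rs,rt,ps,pt):print(a[0],a[1],a[2].min(0),a[2].max(0))
print("red centre",tri(rs[0],rt[0]),"pull",tri(ps[0],pt[0]))
print("pull planes .079",plane("scene",*ps[0],.079),plane("top",*pt[0],.079))
f=lambda x,y:(265+x/4.5,140+y/4.5)
print("tail",tri((325.8,209.8),f(303,229)),"tip",tri((282.7,174.4),f(106,194)))
print("sleeve",plane("scene",391.5,268.5,.05),plane("top",*f(619,354),.05),tri((391.5,268.5),f(619,354)))
for c in((40,333),(333,357),(70,82),(350,103)):print("lidcorner",plane("top",*f(*c),.08))
for c in((37,148),(236,221),(362,126)):print("lidcorner scene",plane("scene",240+c[0]/3.3,165+c[1]/3.3,.08))
```

```text
[288.6667 178.5591] 93 [281 172] [296 186]
[296.1897 184.2069] 58 [289 182] [303 187]
[270.4865 226.5135] 37 [264 223] [275 230]
[304.4 227.1] 20 [301 226] [307 229]
red centre (array([0.5638, 0.1167, 0.1479]), np.float64(0.0008695457234847605)) pull (array([0.4507, 0.0983, 0.0756]), np.float64(0.0016853994863616697))
pull planes .079 [0.4468 0.0943 0.079 ] [0.4498 0.0987 0.079 ]
tail (array([0.5551, 0.0117, 0.092 ]), np.float64(0.007539065552812273)) tip (array([0.5667, 0.1369, 0.1533]), np.float64(0.0006204283751936907))
sleeve [ 0.4727 -0.1943  0.05  ] [ 0.4719 -0.1931  0.05  ] (array([ 0.4722, -0.1938,  0.05  ]), np.float64(0.0014422933433352488))
lidcorner [0.4901 0.188  0.08  ]
lidcorner [ 0.4704 -0.0027  0.08  ]
lidcorner [0.6587 0.1681 0.08  ]
lidcorner [ 0.6398 -0.0185  0.08  ]
lidcorner scene [0.4856 0.1798 0.08  ]
lidcorner scene [ 0.472  -0.0011  0.08  ]
lidcorner scene [ 0.6354 -0.0183  0.08  ]
```

```bash
cat >> h.py <<'E'
def rel(P,M=None):
    "shift (mm) along the present tool axes and turn to reach P (and matrix M)"
    o=get_obs(); C=R.from_euler("xyz",o["tcp_rot"]); d=C.inv().apply(np.array(P)-o["tcp_pos"])*1000
    print("t",round(o["t"],2),"tcp",o["tcp_pos"].round(4),"rot",o["tcp_rot"].round(3),"q",o["qpos"].round(2),"op",round(o["opening"],3),"F",o["ft_force"].round(2))
    print("shift",d.round(1),"n50",round(np.linalg.norm(d)/50,1))
    if M is not None: print("turn",(C.inv()*R.from_matrix(M)).as_rotvec().round(3))
b=np.radians(-6); hx=np.array([np.cos(b),np.sin(b),0]); hy=np.array([-np.sin(b),np.cos(b),0]); up=np.array([0,0,1.])
def frame(x,z): return np.c_[x,np.cross(z,x),z]
G=np.array([.5633,.112,.146]); zg=-np.cos(np.radians(20))*up-np.sin(np.radians(20))*hy; Mg=frame(-hx,zg)
E
python3 -m handwheel '0 0 0 0 0 -0.149 1;0 0 0 0 0 -0.149 1;0 0 0 0 0 -0.149 1;0 0 0 0 0 -0.149 1;0 0 0 0 0 -0.149 1;0 0 0 0 0 -0.149 1;0 0 0 0 0 -0.149 1;0 0 0 0 0 -0.149 1'
python3 -m handwheel '0 0 0 0 0 -0.149 1;0 0 0 0 0 -0.149 1;0 0 0 0 0 -0.149 1;0 0 0 0 0 -0.149 1;0 0 0 0 0 -0.149 1;0 0 0 0 0 -0.149 1;0 0 0 0 0 -0.149 1;0 0 0 0 0 -0.149 1'
python3 -c "
from h import *
rel([.57,.15,.29],Mg)"
```

```text
t: 0.9
tcp_pos: [0.2038, -0.4796, 0.2041]
tcp_rot: [-3.128, 0.003, 0.035]
ft_force: [0.2, 0.6, 1.1]
opening: 0.999
t: 1.7
tcp_pos: [0.2028, -0.4764, 0.1981]
tcp_rot: [-3.127, -0.021, 1.235]
ft_force: [0.5, 0.5, 0.1]
opening: 0.997
t 1.7 tcp [ 0.2028 -0.4764  0.1981] rot [-3.127 -0.021  1.235] q [-1.3   0.06  0.08  1.62  0.   -0.96] op 0.997 F [0.48 0.53 0.1 ]
shift [714.1 139.1 -79.3] n50 14.6
turn [ 0.257 -0.341 -1.777]
```

```bash
python3 -m handwheel '45 9 -12 0 0 0 1;45 9 -12 0 0 0 1;45 9 -8 0 0 0 1;45 9 -8 0 0 0 1;45 9 -8 0 0 0 1;45 9 -8 0 0 0 1;45 9 -5 0 0 0 1;45 9 -5 0 0 0 1'
python3 -c "
from h import *
rel([.57,.15,.29],Mg)"
```

```text
t: 2.5
tcp_pos: [0.3922, -0.1538, 0.2664]
tcp_rot: [-3.12, -0.028, 1.224]
ft_force: [1.3, -1.5, 0.0]
opening: 1.003
t 2.5 tcp [ 0.3922 -0.1538  0.2664] rot [-3.12  -0.028  1.224] q [-0.55 -0.17  0.    1.77  0.02 -0.21] op 1.003 F [ 1.33 -1.51  0.04]
shift [346.7  63.7 -15.2] n50 7.1
turn [ 0.257 -0.355 -1.785]
```

```bash
python3 -m handwheel '46 8 -3 0 0 0 1;46 8 -3 0 0 0 1;46 8 -3 0 0 0 1;46 8 -3 0 0 0 1;46 8 -3 0 0 0 1;46 8 -3 0 0 0 1;46 8 -3 0 0 0 1;20 4 -2 0 0 0 1'
python3 -m handwheel '0 0 0 0.021 -0.029 -0.145 1;0 0 0 0.021 -0.029 -0.145 1;0 0 0 0.021 -0.029 -0.145 1;0 0 0 0.021 -0.029 -0.145 1;0 0 0 0.021 -0.029 -0.145 1;0 0 0 0.021 -0.029 -0.145 1;0 0 0 0.021 -0.029 -0.145 1;0 0 0 0.021 -0.029 -0.145 1'
python3 -c "
from h import *
rel(G+zg*(.019-.07),Mg)"
```

```text
t: 3.3
tcp_pos: [0.5692, 0.164, 0.2943]
tcp_rot: [-3.116, -0.026, 1.229]
ft_force: [-0.4, -0.4, 0.5]
opening: 0.996
t: 4.1
tcp_pos: [0.5698, 0.1679, 0.2865]
tcp_rot: [-2.893, 0.053, 2.414]
ft_force: [0.1, 1.1, 0.2]
opening: 1.005
t 4.1 tcp [0.5698 0.1679 0.2865] rot [-2.893  0.053  2.414] q [ 0.27  0.54  0.82  2.04 -0.18 -0.55] op 1.005 F [0.14 1.12 0.15]
shift [-17.2  -7.9  98.6] n50 2.0
turn [ 0.081 -0.134 -0.611]
```

```bash
python3 -m handwheel '0 0 0 0.016 -0.027 -0.122 1;0 0 0 0.016 -0.027 -0.122 1;0 0 0 0.016 -0.027 -0.122 1;0 0 0 0.016 -0.027 -0.122 1;0 0 0 0.016 -0.027 -0.122 1'
python3 -c "
from h import *
rel(G+zg*(.019-.07),Mg)"
```

```text
t: 4.6
tcp_pos: [0.5701, 0.1685, 0.2805]
tcp_rot: [-2.786, -0.012, 3.063]
ft_force: [-0.7, -0.3, 0.1]
opening: 1.001
t 4.6 tcp [0.5701 0.1685 0.2805] rot [-2.786 -0.012  3.063] q [ 0.35  0.48  0.71  1.97 -0.32 -1.12] op 1.001 F [-0.73 -0.35  0.15]
shift [ 0.8 -6.9 94.9] n50 1.9
turn [-0.006 -0.002  0.029]
```

```bash
python3 -m handwheel '0 -4 38 0 0 0.02 1;0 -3 38 0 0 0.01 1;0 -2 24 0 0 0 1;0 0 0 0 0 0 1'
python3 - <<'E'
from h import *
rel(G+zg*.019,Mg)
s=camera("scene");t=camera("top")
a=cv2.resize(s[100:260,210:370],(560,560),interpolation=cv2.INTER_CUBIC)
b=cv2.resize(t[130:250,250:370],(560,560),interpolation=cv2.INTER_CUBIC)
im=np.hstack([a,b])[:,:,::-1]; cv2.imwrite("pics/g1.png",cv2.resize(im,(800,400)))
E
```

```text
t: 5.0
tcp_pos: [0.564, 0.1264, 0.1846]
tcp_rot: [-2.786, -0.004, 3.041]
ft_force: [-0.7, -0.5, 0.4]
opening: 0.999
t 5.0 tcp [0.564  0.1264 0.1846] rot [-2.786 -0.004  3.041] q [ 0.29  0.35  0.36  1.72 -0.33 -1.16] op 0.999 F [-0.68 -0.53  0.4 ]
shift [-0.9  0.  60.2] n50 1.2
turn [-0.006 -0.002  0.005]
```

View pics/g1.png

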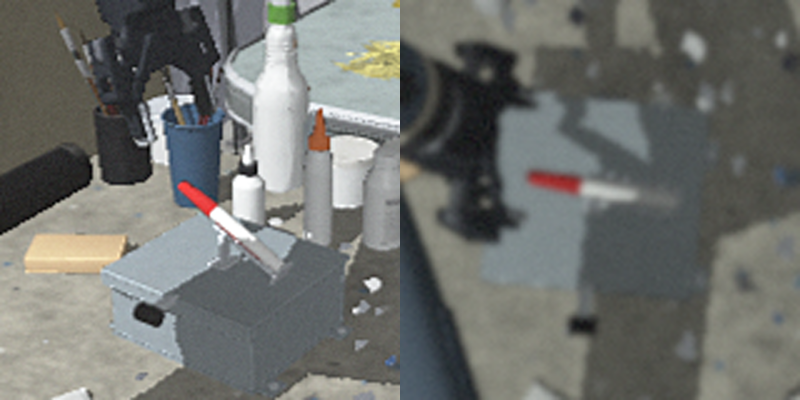

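The fingers straddle the red end in both views: the marker's red cap is at left panel (200,195) and right panel (555,182). I'm going on in and closing.

```bash
python3 -m handwheel '-1 0 20 0 0 0 1;0 0 20 0 0 0 1;0 0 15 0 0 0 1;0 0 5 0 0 0 1;0 0 2 0 0 0 1'
python3 -c "
from h import *
rel(G+zg*.019,Mg)"
python3 -m handwheel '0 0 0 0 0 0 0;0 0 0 0 0 0 0;0 0 0 0 0 0 0;0 0 0 0 0 0 0;0 0 0 0 0 0 0;0 0 0 0 0 0 0;0 0 0 0 0 0 0;0 0 0 0 0 0 0' 40
python3 -c "
from h import *
rel(G+zg*.019,Mg)"
```

```text
t: 5.6
tcp_pos: [0.5734, 0.1108, 0.1404]
tcp_rot: [-2.796, 0.021, 3.045]
ft_force: [0.1, 0.2, -0.8]
opening: 1.002
t 5.6 tcp [0.5734 0.1108 0.1404] rot [-2.796  0.021  3.045] q [ 0.26  0.33  0.24  1.59 -0.33 -1.19] op 1.002 F [ 0.11  0.16 -0.75]
shift [10.4 -1.8 13.4] n50 0.3
turn [0.004 0.023 0.   ]
t: 6.4
tcp_pos: [0.5764, 0.1129, 0.1455]
tcp_rot: [-2.8, 0.029, 3.046]
ft_force: [-0.1, -0.9, -1.0]
opening: -0.001
t 6.4 tcp [0.5764 0.1129 0.1455] rot [-2.8    0.029  3.046] q [ 0.26  0.33  0.25  1.59 -0.33 -1.19] op -0.001 F [-0.08 -0.92 -0.98]
shift [13.5 -2.4 18.9] n50 0.5
turn [ 0.007  0.03  -0.001]
```

The gripper shut on nothing, because the pose crept while it was being held. I'll back off before opening, then re-measure the pen.

```bash
python3 -m handwheel '0 0 -20 0 0 0 0;0 0 -25 0 0 0 0;0 0 -20 0 0 0 1;0 0 0 0 0 0 1;0 0 0 0 0 0 1;0 0 0 0 0 0 1;0 0 0 0 0 0 1'
python3 - <<'E'
from h import *
np.set_printoptions(precision=4,suppress=True)
rel(G+zg*.019,Mg)
s=camera("scene");t=camera("top")
cv2.imwrite("pics/s2.png",s[:,:,::-1]);cv2.imwrite("pics/t2.png",t[:,:,::-1])
a=cv2.resize(s[100:260,210:370],(560,560),interpolation=cv2.INTER_CUBIC)
b=cv2.resize(t[130:250,250:370],(560,560),interpolation=cv2.INTER_CUBIC)
cv2.imwrite("pics/g2.png",cv2.resize(np.hstack([a,b])[:,:,::-1],(800,400)))
def red(im,x0,y0,x1,y1):
    c=im[y0:y1,x0:x1].astype(int); m=((c[...,0]>c[...,1]+50)&(c[...,0]>c[...,2]+50)).astype(np.uint8)
    k,l,s,ce=cv2.connectedComponentsWithStats(m); i=1+np.argmax(s[1:,4]); return ce[i]+[x0,y0],s[i]
rs,rt=red(s,265,160,315,205),red(t,275,165,315,200)
print(rs,rt,tri(rs[0],rt[0]))
E
```

```text
t: 7.1
tcp_pos: [0.5747, 0.1339, 0.204]
tcp_rot: [-2.797, 0.022, 3.045]
ft_force: [0.0, -0.0, 0.5]
opening: 0.845
t 7.1 tcp [0.5747 0.1339 0.204 ] rot [-2.797  0.022  3.045] q [ 0.3   0.36  0.4   1.73 -0.33 -1.15] op 0.845 F [ 0.03 -0.01  0.48]
shift [10.9 -2.  81.1] n50 1.6
turn [0.004 0.023 0.   ]
(array([288.6809, 178.5319]), array([16, 12, 16, 15, 94], dtype=int32)) (array([296.3279, 184.1967]), array([14, 17, 15,  6, 61], dtype=int32)) (array([0.5637, 0.1164, 0.1481]), np.float64(0.0011547744837884192))
```

View pics/g2.png

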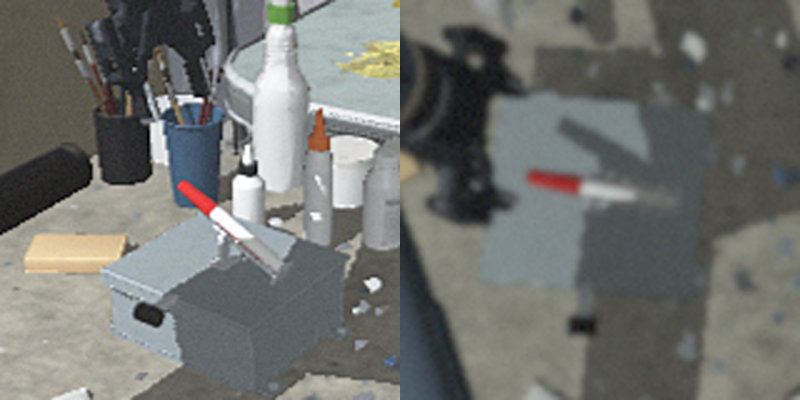

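The pen has not moved; its red centre is again (0.564, 0.116, 0.148). The gripper was about 13 mm too far forward and 19 mm short. I'll approach again, correcting from the readings.

```bash
python3 -c "
from h import *
o=get_obs();C=R.from_euler('xyz',o['tcp_rot']).as_matrix();print(proj('top',o['tcp_pos']-.013*C[:,2]))"
python3 -m handwheel '8 -1 20 0 0.02 0 1;5 -1 20 0 0.005 0 1;2 0 15 0 0 0 1;1 0 10 0 0 0 1'
python3 -c "
from h import *
rel(G+zg*.019,Mg)"
```

```text
[285.80144614 175.29464358]
t: 7.6
tcp_pos: [0.5564, 0.1108, 0.1411]
tcp_rot: [-2.797, -0.002, 3.036]
ft_force: [0.5, 0.2, 0.5]
opening: 0.999
t 7.6 tcp [0.5564 0.1108 0.1411] rot [-2.797e+00 -2.000e-03  3.036e+00] q [ 0.26  0.31  0.22  1.61 -0.32 -1.18] op 0.999 F [0.47 0.18 0.5 ]
shift [-6.7  0.1 13.7] n50 0.3
turn [ 0.005 -0.002 -0.   ]
```

```bash
python3 -m handwheel '-5 0 10 0 0 0 1;0 0 5 0 0 0 1;0 0 2 0 0 0 1'
python3 -c "
from h import *
rel(G+zg*.019,Mg)"
```

```text
t: 7.9
tcp_pos: [0.5601, 0.1034, 0.1223]
tcp_rot: [-2.796, -0.004, 3.035]
ft_force: [0.5, 0.1, 0.0]
opening: 0.997
t 7.9 tcp [0.5601 0.1034 0.1223] rot [-2.796 -0.004  3.035] q [ 0.25  0.32  0.19  1.57 -0.32 -1.19] op 0.997 F [0.5  0.09 0.02]
shift [-2.2  0.3 -6.4] n50 0.1
turn [ 0.004 -0.005 -0.   ]
```

```bash
python3 -m handwheel '-2 0 -5 0 0 0 1;0 0 0 0 0 0 0;0 0 0 0 0 0 0;0 0 0 0 0 0 0;0 0 0 0 0 0 0;0 0 0 0 0 0 0;0 0 0 0 0 0 0;0 0 0 0 0 0 0' 40
python3 -c "
from h import *
rel(G+zg*.019,Mg)"
```

```text
t: 8.7
tcp_pos: [0.5645, 0.1059, 0.13]
tcp_rot: [-2.798, 0.0, 3.036]
ft_force: [0.6, 0.3, 0.6]
opening: 0.112
t 8.7 tcp [0.5645 0.1059 0.13  ] rot [-2.798  0.     3.036] q [ 0.25  0.32  0.21  1.58 -0.32 -1.19] op 0.112 F [0.59 0.35 0.56]
shift [1.8 0.1 1.9] n50 0.1
turn [ 0.005  0.    -0.001]
```

```bash
python3 -m handwheel '0 -4 -10 0 0 0 0;0 -8 -23 0 0 0 0;0 -10 -28 0 0 0 0;0 -10 -28 0 0 0 0;0 -5 -14 0 0 0 0'
python3 - <<'E'
from h import *
rel(G+zg*.019,Mg)
s=camera("scene");t=camera("top")
cv2.imwrite("pics/s3.png",s[:,:,::-1]);cv2.imwrite("pics/t3.png",t[:,:,::-1])
a=cv2.resize(s[80:260,200:380],(560,560),interpolation=cv2.INTER_CUBIC)
b=cv2.resize(t[120:250,250:380],(560,560),interpolation=cv2.INTER_CUBIC)
cv2.imwrite("pics/g3.png",cv2.resize(np.hstack([a,b])[:,:,::-1],(800,400)))
E
```

```text
t: 9.2
tcp_pos: [0.5617, 0.1051, 0.2414]
tcp_rot: [-2.795, -0.008, 3.036]
ft_force: [0.6, -0.8, -0.5]
opening: 0.116
t 9.2 tcp [0.5617 0.1051 0.2414] rot [-2.795 -0.008  3.036] q [ 0.25  0.34  0.45  1.82 -0.32 -1.19] op 0.116 F [ 0.59 -0.81 -0.48]
shift [ -1.7  39.  106.3] n50 2.3
turn [ 0.003 -0.008  0.002]
```

View pics/g3.png

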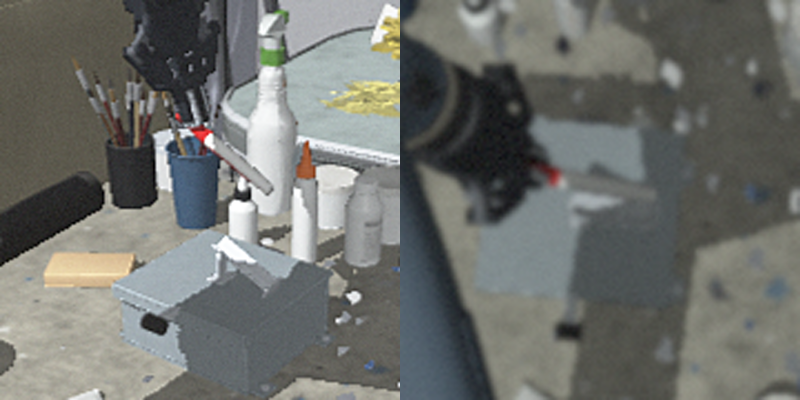

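The pen is held and clear of the trough. In the crop its tail is at left panel (268,190) and right panel (652,193), and the slope is unchanged. I'll check the pen axis against the tool frame.

```bash
cat >> h.py <<'E'
S=np.array([.4722,-.1938,.05]); psi=np.radians(-22); e=np.array([np.cos(psi),np.sin(psi),0])
zs=(e-up)/np.sqrt(2); Ms=frame(np.cross(up,e),zs)
E
python3 - <<'E'
from h import *
o=get_obs();C=R.from_euler("xyz",o["tcp_rot"])
T,err=tri((320.6,165.5),(331.9,182.7)); g=o["tcp_pos"]-.019*C.as_matrix()[:,2]
print(T,err,"tail-grasp tool mm",C.inv().apply(T-g)*1000,np.linalg.norm(T-g),"slope",np.degrees(np.arcsin((g-T)[2]/np.linalg.norm(g-T))))
rel([.455,-.18,.30],Ms)
E
```

```text
[0.55254273 0.0183843  0.20866013] 0.0036014507937538968 tail-grasp tool mm [  0.59771227 -71.09114345  79.77429618] 0.10685619433055782 slope 28.50017285616033
t 9.3 tcp [0.5625 0.1053 0.2418] rot [-2.796 -0.005  3.036] q [ 0.25  0.34  0.45  1.82 -0.32 -1.19] op 0.111 F [ 0.47 -0.07 -0.08]
shift [  77.1 -297.2   45.5] n50 6.2
turn [-0.782 -0.424  1.877]
```

```bash
python3 -m handwheel '11 -42 6 0 0 0 0;11 -42 6 0 0 0 0;11 -42 6 0 0 0 0;11 -42 6 0 0 0 0;11 -42 6 0 0 0 0;11 -42 6 0 0 0 0;11 -42 6 0 0 0 0;0 0 0 0 0 0 0'
python3 -m handwheel '0 0 0 -0.052 -0.028 0.125 0;0 0 0 -0.052 -0.028 0.125 0;0 0 0 -0.052 -0.028 0.125 0;0 0 0 -0.052 -0.028 0.125 0;0 0 0 -0.052 -0.028 0.125 0;0 0 0 -0.052 -0.028 0.125 0;0 0 0 -0.052 -0.028 0.125 0;0 0 0 -0.052 -0.028 0.125 0'
python3 -c "
from h import *
rel(S+up*.17+zs*.019,Ms)"
```

```text
t: 10.1
tcp_pos: [0.4508, -0.1839, 0.293]
tcp_rot: [-2.794, -0.02, 3.04]
ft_force: [-0.6, 1.0, 1.4]
opening: 0.116
t: 10.9
tcp_pos: [0.4501, -0.1794, 0.2823]
tcp_rot: [2.874, 0.256, 2.016]
ft_force: [-1.2, -0.2, 0.1]
opening: 0.113
t 10.9 tcp [ 0.4501 -0.1794  0.2823] rot [2.874 0.256 2.016] q [-0.59 -0.45 -0.24  1.43  0.1  -1.05] op 0.113 F [-1.24 -0.24  0.05]
shift [-12.2   0.5  84.6] n50 1.7
turn [-0.38  -0.207  0.84 ]
```

```bash
python3 -m handwheel '0 0 0 -0.054 -0.03 0.12 0;0 0 0 -0.054 -0.03 0.12 0;0 0 0 -0.054 -0.03 0.12 0;0 0 0 -0.054 -0.03 0.12 0;0 0 0 -0.054 -0.03 0.12 0;0 0 0 -0.054 -0.03 0.12 0;0 0 0 -0.054 -0.03 0.12 0'
python3 -c "
from h import *
rel(S+up*.105+zs*.019,Ms)"
```

```text
t: 11.6
tcp_pos: [0.4485, -0.1752, 0.2711]
tcp_rot: [2.358, -0.026, 1.155]
ft_force: [-5.7, 0.9, 17.2]
opening: 0.111
t 11.6 tcp [ 0.4485 -0.1752  0.2711] rot [ 2.358 -0.026  1.155] q [-0.63 -0.99 -0.73  1.07  0.17 -0.14] op 0.111 F [-5.69  0.87 17.18]
shift [-10.4 -61.  121.7] n50 2.7
turn [-0.001  0.004 -0.041]
```

```bash
python3 -m handwheel '-3 5 15 0 0 -0.01 0;-3 5 15 0 0 -0.01 0;-2 0 15 0 0 0 0'
python3 -c "
from h import *
rel(S+up*.105+zs*.019,Ms)"
```

```text
t: 11.9
tcp_pos: [0.4808, -0.1936, 0.2384]
tcp_rot: [2.364, -0.017, 1.172]
ft_force: [0.6, 0.0, -1.7]
opening: 0.118
t 11.9 tcp [ 0.4808 -0.1936  0.2384] rot [ 2.364 -0.017  1.172] q [-0.62 -0.89 -0.75  0.94  0.17 -0.15] op 0.118 F [ 0.6   0.04 -1.66]
shift [ -4.9 -63.9  72.9] n50 1.9
turn [-0.008 -0.001 -0.022]
```

```bash
python3 -m handwheel '-2 -14 17 0 0 -0.01 0;-2 -14 17 0 0 -0.01 0;-1 -10 10 0 0 0 0;0 0 0 0 0 0 0'
python3 - <<'E'
from h import *
rel(S+up*.105+zs*.019,Ms)
s=camera("scene");t=camera("top")
cv2.imwrite("pics/s4.png",s[:,:,::-1]);cv2.imwrite("pics/t4.png",t[:,:,::-1])
a=cv2.resize(s[170:310,320:460],(560,560),interpolation=cv2.INTER_CUBIC)
b=cv2.resize(t[150:260,345:455],(560,560),interpolation=cv2.INTER_CUBIC)
cv2.imwrite("pics/g4.png",cv2.resize(np.hstack([a,b])[:,:,::-1],(800,400)))
E
```

```text
t: 12.3
tcp_pos: [0.4811, -0.1943, 0.1671]
tcp_rot: [2.379, -0.008, 1.191]
ft_force: [-0.2, 0.5, -1.0]
opening: 0.114
t 12.3 tcp [ 0.4811 -0.1943  0.1671] rot [ 2.379 -0.008  1.191] q [-0.63 -0.89 -0.89  0.83  0.18 -0.18] op 0.114 F [-0.19  0.46 -0.96]
shift [ -3.1 -14.   21.9] n50 0.5
turn [-0.023 -0.009 -0.003]
```

View pics/g4.png

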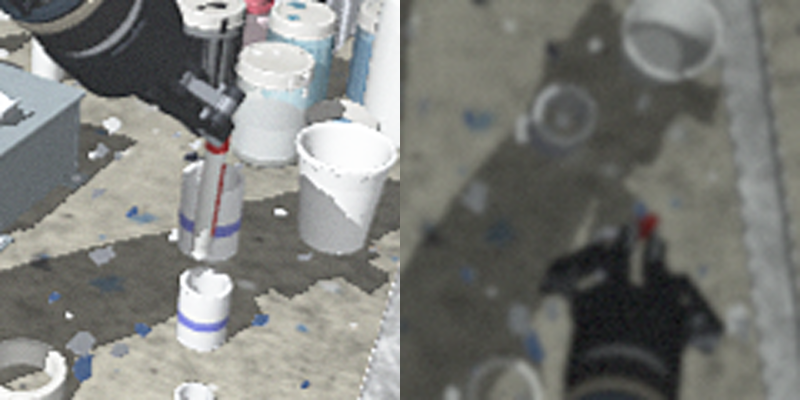

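Run:
```python
from h import *
np.set_printoptions(precision=4,suppress=True)
o=get_obs();C=R.from_euler("xyz",o["tcp_rot"]); g=o["tcp_pos"]-.019*C.as_matrix()[:,2]
u=C.apply(np.array([0,71.1,-79.8])/106.9); tail=g-.107*u
print("g",g,"u",u,"tail",tail,proj("scene",tail),"seen 390.35,260.3; tip",g+.028*u,proj("top",g+.028*u),"seen 413.2,211.9")
print("tail from scene at model z",plane("scene",390.35,260.3,tail[2]),"tip from top",plane("top",413.2,211.9,(g+.028*u)[2]))
for z in(.07,.12,.17):print(z,proj("scene",[*S[:2],z]))
print("band base seen",320+218/2.857,170+148/2.857, "u0.7",C.apply(np.array([0,.707,-.707])))
```

```text
g [ 0.47   -0.1904  0.1848] u [-0.0397  0.0087  0.999 ] tail [ 0.4742 -0.1914  0.0779] [391.5444 256.9019] seen 390.35,260.3; tip [ 0.4689 -0.1902  0.2127] [412.5967 212.6089] seen 413.2,211.9
tail from scene at model z [ 0.4621 -0.1933  0.0779] tip from top [ 0.4707 -0.1918  0.2127]
0.07 [391.9887 260.8452]
0.12 [394.1094 240.8163]
0.17 [396.359  219.5701]
band base seen 396.30381519075956 221.80259012950648 u0.7 [ 0.0138 -0.0126  0.9997]
```

```bash
python3 -m handwheel '-2 -8 8 -0.01 0 0 0;-1 -4 4 -0.01 0 0 0;0 0 0 0 0 0 0'
python3 -c "
from h import *
rel(S+up*.058+zs*.019,Ms)"
```

```text
t: 12.7
tcp_pos: [0.4831, -0.1982, 0.1592]
tcp_rot: [2.346, -0.006, 1.193]
ft_force: [-1.1, 0.4, -0.5]
opening: 0.115
t 12.7 tcp [ 0.4831 -0.1982  0.1592] rot [ 2.346 -0.006  1.193] q [-0.64 -0.92 -0.94  0.78  0.19 -0.18] op 0.115 F [-1.08  0.36 -0.52]
shift [ -0.3 -45.   46.4] n50 1.3
turn [ 0.011 -0.008  0.   ]
```

```bash
python3 -m handwheel '0 -11 11 0 0 0 0;0 -11 11 0 0 0 0;0 -2 2 0 0 0 0'
python3 - <<'E'
from h import *
rel(S+up*.058+zs*.019,Ms)
s=camera("scene")
cv2.imwrite("pics/g5.png",cv2.resize(s[170:310,320:460],(560,560),interpolation=cv2.INTER_CUBIC)[:,:,::-1])
E
```

```text
t: 13.0
tcp_pos: [0.4859, -0.1996, 0.1316]
tcp_rot: [2.336, -0.003, 1.193]
ft_force: [-0.6, 0.0, -1.4]
opening: 0.111
t 13.0 tcp [ 0.4859 -0.1996  0.1316] rot [ 2.336 -0.003  1.193] q [-0.64 -0.92 -1.    0.71  0.19 -0.18] op 0.111 F [-0.58  0.   -1.44]
shift [  0.1 -27.8  24.6] n50 0.7
turn [ 0.021 -0.007  0.002]
```

View pics/g5.png

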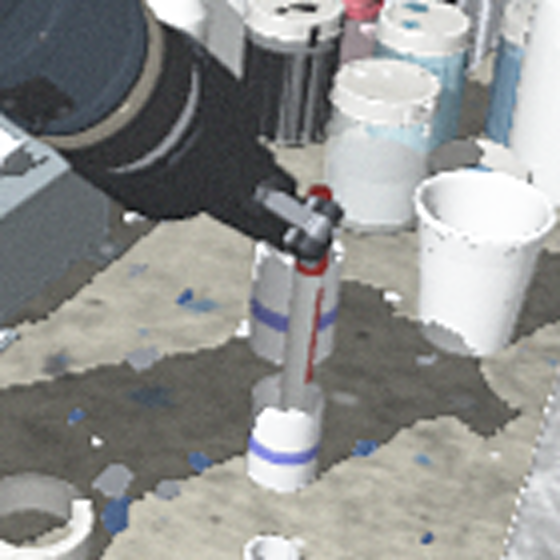

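The pen tip is inside the sleeve's mouth: the pen meets the rim at crop (295,408), with the bore centre at about (288,395). I'll carry on down.

```bash
python3 -m handwheel '0 -9 7 0.015 0 0 0;0 -9 8 0.01 0 0 0;0 -6 5 0.005 0 0 0'
python3 -c "
from h import *
rel(S+up*.058+zs*.019,Ms)"
```

```text
t: 13.35
tcp_pos: [0.4859, -0.2002, 0.1054]
tcp_rot: [2.359, -0.001, 1.193]
ft_force: [-0.7, 0.5, 0.3]
opening: 0.117
t 13.35 tcp [ 0.4859 -0.2002  0.1054] rot [ 2.359e+00 -1.000e-03  1.193e+00] q [-0.64 -0.88 -1.02  0.67  0.18 -0.18] op 0.117 F [-0.71  0.47  0.28]
shift [ 0.8 -8.8  6.5] n50 0.2
turn [-0.003 -0.005  0.004]
```

```bash
python3 -m handwheel '0 -5 3 0 0 0 0;0 -4 3 0 0 0 0;0 0 0 0 0 0 0'
python3 -c "
from h import *
rel(S+up*.058+zs*.019,Ms)"
```

```text
t: 13.65
tcp_pos: [0.4835, -0.199, 0.0925]
tcp_rot: [2.361, -0.002, 1.193]
ft_force: [0.5, 0.3, 0.2]
opening: 0.112
t 13.65 tcp [ 0.4835 -0.199   0.0925] rot [ 2.361e+00 -2.000e-03  1.193e+00] q [-0.64 -0.89 -1.04  0.65  0.18 -0.19] op 0.112 F [0.47 0.29 0.19]
shift [ 0.6  2.2 -0.8] n50 0.0
turn [-0.005 -0.006  0.003]
```

```bash
python3 -m handwheel '0 -2 2 0 0 0 0;0 -2 2 0 0 0 0'; python3 -m handwheel '0 -2 2 0 0 0 0;0 -1 1 0 0 0 0'
```

```text
t: 13.85
tcp_pos: [0.4863, -0.2007, 0.0925]
tcp_rot: [2.35, 0.0, 1.194]
ft_force: [-0.9, 0.0, 4.1]
opening: 0.11
t: 14.05
tcp_pos: [0.4884, -0.202, 0.0926]
tcp_rot: [2.343, 0.002, 1.194]
ft_force: [-1.2, 0.6, 3.5]
opening: 0.11
```

Fz of about 4 N with z stopped at 0.0925 means the pen is on the table. Releasing and backing out along the tool.

```bash
python3 -m handwheel '0 0 0 0 0 0 0.5;0 0 0 0 0 0 0.5;0 0 0 0 0 0 0.5;0 0 0 0 0 0 0.5;0 0 -10 0 0 0 0.5;0 0 -20 0 0 0 0.5;0 0 -30 0 0 0 0.5;0 0 -30 0 0 0 0.5'
python3 - <<'E'
from h import *
rel([.4,-.05,.25])
s=camera("scene");t=camera("top")
cv2.imwrite("pics/t6.png",t[:,:,::-1])
a=cv2.resize(s[170:310,320:460],(560,560),interpolation=cv2.INTER_CUBIC)
b=cv2.resize(t[150:260,345:455],(560,560),interpolation=cv2.INTER_CUBIC)
cv2.imwrite("pics/g6.png",cv2.resize(np.hstack([a,b])[:,:,::-1],(800,400)))
E
```

```text
t: 14.85
tcp_pos: [0.4487, -0.1867, 0.1366]
tcp_rot: [2.409, -0.01, 1.197]
ft_force: [0.7, 0.5, -0.0]
opening: 0.499
t 14.85 tcp [ 0.4487 -0.1867  0.1366] rot [ 2.409 -0.01   1.197] q [-0.68 -0.99 -0.97  0.89  0.21 -0.22] op 0.499 F [ 0.68  0.51 -0.  ]
shift [ 110.6    4.3 -147.2] n50 3.7
```

View pics/g6.png

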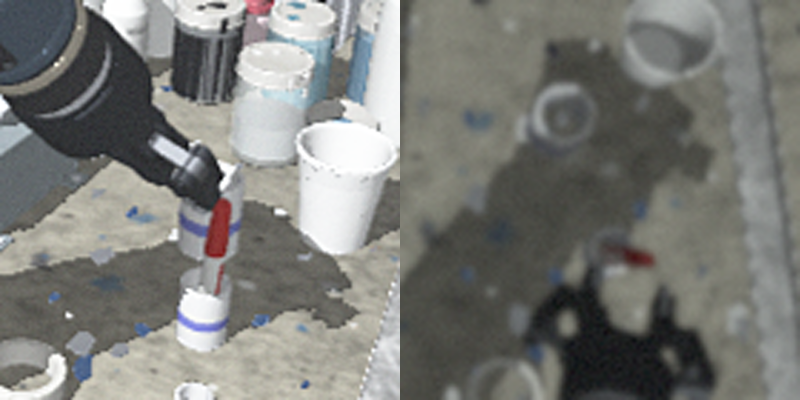

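```bash
python3 -m handwheel '0 2 -8 0.12 0 0 0.5;0 5 -15 0.12 0 0 0.5;0 5 -18 0.12 0 0 0.5;0 4 -20 0.12 0 0 0.5;0 2 -20 0.12 0 0 0.5;0 0 -20 0.12 0 0 0.5'
python3 - <<'E'
from h import *
P=np.array([.449,.097,.079]);
rel([.449,.097,.20],frame(-hy,-up)); rel([.449,.097,.20],frame(hy,-up))
np.set_printoptions(precision=4,suppress=True)
print("vertical tip top",proj("top",[*S[:2],.135]),"scene",proj("scene",[*S[:2],.135]))
s=camera("scene");t=camera("top")
for n,c in(("scene",s[200:300,370:420]),("top",t[190:235,395:430])):
    c=c.astype(int);m=(c[...,0]>c[...,1]+40)&(c[...,0]>c[...,2]+40); ys,xs=np.nonzero(m); o=(370,200) if n=="scene" else (395,190)
    print(n,len(xs),xs.mean()+o[0],ys.mean()+o[1],xs.min()+o[0],xs.max()+o[0],ys.min()+o[1],ys.max()+o[1])
    if n=="scene": a=(xs.mean()+o[0],ys.mean()+o[1])
    else: b=(xs.mean()+o[0],ys.mean()+o[1])
r,er=tri(a,b); print("red centre",r,er); d=r-S; print("lean about",np.degrees(np.arctan2(np.hypot(*d[:2]),r[2]-.025)))
E
```

```text
t: 15.55
tcp_pos: [0.4154, -0.1713, 0.2103]
tcp_rot: [-3.096, -0.015, 1.195]
ft_force: [-0.6, 1.1, 0.7]
opening: 0.498
t 15.55 tcp [ 0.4154 -0.1713  0.2103] rot [-3.096 -0.015  1.195] q [-0.55 -0.1  -0.04  1.67  0.01 -0.17] op 0.498 F [-0.59  1.09  0.75]
shift [261.7 -66.6  17.4] n50 5.4
turn [-0.031  0.062  2.87 ]
t 15.55 tcp [ 0.4154 -0.1713  0.2103] rot [-3.096 -0.015  1.195] q [-0.55 -0.1  -0.04  1.67  0.01 -0.17] op 0.498 F [-0.59  1.09  0.75]
shift [261.7 -66.6  17.4] n50 5.4
turn [-0.043 -0.021 -0.271]
vertical tip top [408.2118 215.0255] scene [394.7702 234.5752]
scene 156 395.8974358974359 250.51923076923077 391 400 239 272<stdin>:9: RuntimeWarning: Mean of empty slice.
  ret = ret.dtype.type(ret / rcount)
Traceback (most recent call last):
ValueError: zero-size array to reduction operation minimum which has no identity
```

```bash
python3 -m handwheel '43 -11 0 -0.007 -0.004 -0.045 0.7;43 -10 0 -0.007 -0.004 -0.045 0.7;43 -8 0 -0.007 -0.004 -0.045 0.7;43 -7 0 -0.007 -0.004 -0.045 0.7;43 -5 0 -0.007 -0.004 -0.045 0.7;43 -3 0 -0.007 -0.004 -0.045 0.7;0 0 0 0 0 0 0.7;0 0 0 0 0 0 0.7'
python3 - <<'E'
from h import *
rel([.449,.097,.064],frame(hy,-up))
np.set_printoptions(precision=4,suppress=True)
s=camera("scene");t=camera("top"); r=[]
cv2.imwrite("pics/s7.png",s[:,:,::-1]);cv2.imwrite("pics/t7.png",t[:,:,::-1])
for c,o in((s[200:300,370:420],(370,200)),(t[190:235,395:430],(395,190))):
    c=c.astype(int);m=(c[...,0]>c[...,1]+35)&(c[...,0]>c[...,2]+35); ys,xs=np.nonzero(m)
    print(len(xs),np.c_[xs,ys].min(0)+o,np.c_[xs,ys].max(0)+o); r.append((xs.mean()+o[0],ys.mean()+o[1]))
p,er=tri(*r); print("red centre",p,er); d=p-S; print("lean about",np.degrees(np.arctan2(np.hypot(*d[:2]),p[2]-.025)))
E
```

```text
t: 16.45
tcp_pos: [0.4408, 0.0962, 0.1966]
tcp_rot: [-3.13, 0.0, 1.472]
ft_force: [0.4, -0.7, 0.4]
opening: 0.698
t 16.45 tcp [0.4408 0.0962 0.1966] rot [-3.13   0.     1.472] q [ 0.06 -0.13 -0.11  1.61  0.    0.16] op 0.698 F [ 0.37 -0.71  0.35]
shift [  1.6   9.7 132.5] n50 2.7
turn [-0.012  0.     0.006]
154 [391 239] [400 272]
32 [407 219] [415 223]
red centre [ 0.4578 -0.2051  0.1085] 0.002217269199880627
lean about 12.372158257964795
```

The pen stands in the sleeve leaning about 12°, resting against the rim. The bore allows no more than that, and the limit is 15°. Moving on to the pull.

```bash
python3 -m handwheel '1 4 40 -0.01 0 0 0.7;0 3 40 0 0 0 0.7;0 2 25 0 0 0 0.7;0 0 5 0 0 0 0.7'
python3 -c "
from h import *
rel([.449,.097,.064],frame(hy,-up))"
```

```text
t: 16.95
tcp_pos: [0.4524, 0.0891, 0.0853]
tcp_rot: [3.136, 0.0, 1.458]
ft_force: [-0.9, -1.1, -0.2]
opening: 0.697
t 16.95 tcp [0.4524 0.0891 0.0853] rot [3.136 0.    1.458] q [ 0.05 -0.12 -0.31  1.37 -0.    0.16] op 0.697 F [-0.89 -1.11 -0.17]
shift [ 7.5 -4.4 21.3] n50 0.5
turn [ 0.006  0.    -0.008]
```

```bash
python3 -m handwheel '6 -4 12 0 0 0 0.7;1 0 6 0 0 0 0.7;0 0 2 0 0 0 0.7'
python3 -c "
from h import *
rel([.449,.097,.064],frame(hy,-up))
s=camera('scene');t=camera('top')
a=cv2.resize(s[170:270,220:320],(560,560),interpolation=cv2.INTER_CUBIC)
b=cv2.resize(t[170:270,255:355],(560,560),interpolation=cv2.INTER_CUBIC)
cv2.imwrite('pics/g8.png',cv2.resize(np.hstack([a,b])[:,:,::-1],(800,400)))"
```

```text
t: 17.25
tcp_pos: [0.4498, 0.0929, 0.0654]
tcp_rot: [3.135, 0.001, 1.451]
ft_force: [-0.2, 0.9, 0.8]
opening: 0.697
t 17.25 tcp [0.4498 0.0929 0.0654] rot [3.135e+00 1.000e-03 1.451e+00] q [ 0.06 -0.11 -0.35  1.33 -0.    0.18] op 0.697 F [-0.2   0.88  0.79]
shift [ 4.  -1.3  1.4] n50 0.1
turn [ 0.006  0.001 -0.016]
```

View pics/g8.png

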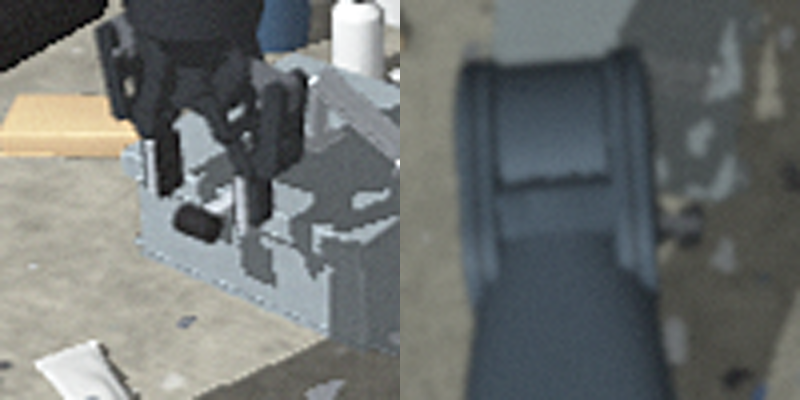

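Run:
```python
from h import *
np.set_printoptions(precision=1,suppress=True)
o=get_obs();c=o["tcp_pos"]
f=lambda P:(proj("scene",P)-[220,170])*4
for dz in(0,.009,.015):print(dz,f(c+up*dz),f(c+up*dz+hy*.03),f(c+up*dz-hy*.03))
for P in([.449,.097,.079],[.447,.0943,.079],[.4507,.0983,.0756]):
    P=np.array(P);print(P,f(P),f(P+hy*.013),f(P-hy*.013))
```

```text
0 [208.1 243.2] [169.8 227.3] [247.6 259.6]
0.009 [207.2 230.2] [168.8 214.4] [246.9 246.4]
0.015 [206.6 221.4] [168.1 205.8] [246.4 237.6]
[0.4 0.1 0.1] [200.3 223.1] [183.5 216.3] [217.3 230. ]
[0.4 0.1 0.1] [202.1 225.9] [185.3 219. ] [219.2 232.9]
[0.5 0.1 0.1] [200.5 226.1] [183.8 219.3] [217.5 233. ]
```

```bash
python3 -m handwheel '4 -1 4 0 0 -0.01 0.7;0 0 2 0 0 0 0.7;0 0 1 0 0 0 0;0 0 1 0 0 0 0;0 0 1 0 0 0 0;0 0 0.5 0 0 0 0;0 0 0.5 0 0 0 0;0 0 0.5 0 0 0 0' 30
python3 -c "
from h import *
rel([.449,.097,.060],frame(hy,-up))"
```

```text
t: 18.15
tcp_pos: [0.4528, 0.1013, 0.0607]
tcp_rot: [3.128, -0.008, 1.464]
ft_force: [-2.4, 0.0, 3.5]
opening: 0.285
t 18.15 tcp [0.4528 0.1013 0.0607] rot [ 3.128 -0.008  1.464] q [ 0.07 -0.11 -0.35  1.31  0.01  0.18] op 0.285 F [-2.4   0.01  3.49]
shift [-4.6 -3.3  0.6] n50 0.1
turn [ 0.014 -0.008 -0.002]
```

The jaws stopped at opening 0.285, about 24 mm, which fits the 26 mm barrel; the grasp height works out at 0.079 m, as it should. Now I'll lift along the arc in small steps.

```bash
cat >> h.py <<'E'
def lid():
    o=get_obs(); C=R.from_euler("xyz",o["tcp_rot"]).as_matrix(); g=o["tcp_pos"]-.019*C[:,2]; H=np.array([.6557,.080,.075]); d=g-H
    a=-d@hx; th=np.arctan2(d[2],a)-.0196; print("t",round(o["t"],2),"lid~",round(th,3),"r",round(np.hypot(a,d[2]),4),"lat",round(d@hy*1e3,1),"F",o["ft_force"].round(1),"op",round(o["opening"],3),"rot",o["tcp_rot"].round(3),"q",o["qpos"].round(2))
E
python3 -m handwheel '0 0 -6 0 0 0 0;0 0 -12 0 0 0 0;0 1 -12 0 0 0 0;0 2 -12 0 0 0 0' 30
python3 -c "
from h import *
lid()"
```

```text
t: 18.55
tcp_pos: [0.4588, 0.1006, 0.1033]
tcp_rot: [3.121, -0.01, 1.463]
ft_force: [5.5, 1.7, -3.7]
opening: 0.289
t 18.55 lid~ 0.215 r 0.2039 lat -0.3 F [ 5.5  1.7 -3.7] op 0.289 rot [ 3.121 -0.01   1.463] q [ 0.07 -0.12 -0.28  1.39  0.01  0.18]
```

```bash
python3 -m handwheel '0 3 -12 0 0 0 0;0 4 -12 0 0 0 0;0 4 -11 0 0 0 0;0 5 -11 0 0 0 0;0 6 -11 0 0 0 0;0 6 -11 0 0 0 0'
python3 -c "
from h import *
lid()"
```

```text
t: 19.15
tcp_pos: [0.4915, 0.0968, 0.1772]
tcp_rot: [3.112, -0.012, 1.462]
ft_force: [7.4, -0.1, -7.0]
opening: 0.284
t 19.15 lid~ 0.612 r 0.2053 lat -0.7 F [ 7.4 -0.1 -7. ] op 0.284 rot [ 3.112 -0.012  1.462] q [ 0.06 -0.06 -0.07  1.52  0.01  0.16]
```

```bash
python3 -m handwheel '0 6 -8 0 0 0 0;0 6 -8 0 0 0 0;0 7 -7 0 0 0 0;0 7 -7 0 0 0 0;0 8 -7 0 0 0 0'
python3 -c "
from h import *
lid()
s=camera('scene');cv2.imwrite('pics/s9.png',cv2.resize(s[100:280,180:420],(800,600))[:,:,::-1])"
```

```text
t: 19.65
tcp_pos: [0.5253, 0.0929, 0.2143]
tcp_rot: [3.119, -0.012, 1.462]
ft_force: [3.7, 0.9, -6.2]
opening: 0.279
t 19.65 lid~ 0.858 r 0.2058 lat -1.1 F [ 3.7  0.9 -6.2] op 0.279 rot [ 3.119 -0.012  1.462] q [0.04 0.04 0.1  1.6  0.01 0.15]
```

View pics/s9.png

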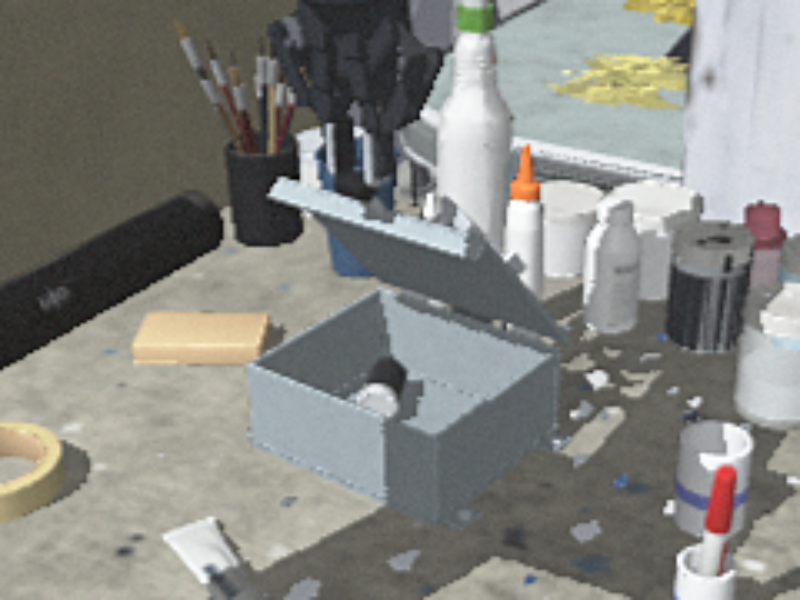

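The lid is held at about 49° by the pull, the pen stands in the sleeve at (710,560), and the bystanders are undisturbed. I'll take it past balance slowly.

```bash
python3 -m handwheel '0 6 -5 0 0 0 0;0 6 -5 0 0 0 0;0 7 -5 0 0 0 0;0 7 -4 0 0 0 0;0 7 -4 0 0 0 0;0 6 -3 0 0 0 0'
python3 -c "
from h import *
lid()"
```

```text
t: 20.3
tcp_pos: [0.562, 0.0886, 0.2392]
tcp_rot: [3.132, -0.012, 1.463]
ft_force: [0.4, 1.2, -4.5]
opening: 0.284
t 20.3 lid~ 1.076 r 0.206 lat -1.5 F [ 0.4  1.2 -4.5] op 0.284 rot [ 3.132 -0.012  1.463] q [0.03 0.16 0.28 1.68 0.01 0.14]
```

```bash
python3 -m handwheel '0 7 -3 0 0 0 0;0 6 -3 0 0 0 0;0 5 -2 0 0 0 0;0 0 0 0 0 0 0;0 0 0 0 0 0 0'
python3 -c "
from h import *
lid()"
```

```text
t: 20.8
tcp_pos: [0.5801, 0.0865, 0.2476]
tcp_rot: [3.136, -0.011, 1.462]
ft_force: [2.1, 1.7, -4.3]
opening: 0.274
t 20.8 lid~ 1.174 r 0.2061 lat -1.7 F [ 2.1  1.7 -4.3] op 0.274 rot [ 3.136 -0.011  1.462] q [0.03 0.22 0.36 1.71 0.01 0.14]
```

```bash
python3 -m handwheel '0 -4 2 0 0 0 0;0 -5 2 0 0 0 0;0 -5 2 0 0 0 0;0 -5 3 0 0 0 0;0 -5 3 0 0 0 0;0 -5 3 0 0 0 0'
python3 -c "
from h import *
lid()"
```

```text
t: 21.4
tcp_pos: [0.5488, 0.0901, 0.2318]
tcp_rot: [3.135, -0.011, 1.463]
ft_force: [2.3, 0.9, -5.9]
opening: 0.281
t 21.4 lid~ 1.002 r 0.206 lat -1.4 F [ 2.3  0.9 -5.9] op 0.281 rot [ 3.135 -0.011  1.463] q [0.04 0.13 0.22 1.66 0.01 0.14]
```

```bash
python3 -m handwheel '0 -4 3 0 0 0 0;0 -3 2 0 0 0 0;0 -2 1 0 0 0 0;0 -1 1 0 0 0 0'
python3 -c "
from h import *
lid()
for i in range(8): s=camera('scene')
lid()
t=camera('top')
cv2.imwrite('pics/s10.png',s[:,:,::-1]); cv2.imwrite('pics/f10.png',cv2.resize(s[100:310,180:460],(800,600))[:,:,::-1])"
```

```text
t: 21.8
tcp_pos: [0.5377, 0.0914, 0.2244]
tcp_rot: [3.133, -0.011, 1.463]
ft_force: [1.0, 1.2, -1.5]
opening: 0.276
t 21.8 lid~ 0.937 r 0.206 lat -1.2 F [ 1.   1.2 -1.5] op 0.276 rot [ 3.133 -0.011  1.463] q [0.04 0.09 0.17 1.64 0.01 0.15]
t 22.2 lid~ 0.939 r 0.206 lat -1.2 F [ 0.9  0.5 -0.7] op 0.277 rot [ 3.133 -0.011  1.463] q [0.04 0.09 0.17 1.64 0.01 0.15]
```

Picture limit reached, so the last checks are numeric: fit the pull's arc to confirm the lid angle, and compare the pen's pixels with those just after release.

Run:
```python
from h import *
from scipy.optimize import least_squares
P=np.array([[.4528,.1013,.0607],[.4588,.1006,.1033],[.4915,.0968,.1772],[.5253,.0929,.2143],[.562,.0886,.2392],[.5801,.0865,.2476],[.5488,.0901,.2318],[.5377,.0914,.2244]])+[0,0,.019]
a=P@hx; z=P[:,2]
for off in(0,.004):
    f=lambda p:np.hypot(p[0]-a,z+off-p[1])-.204
    r=least_squares(f,[.64,.075]); th=np.arctan2(z+off-r.x[1],r.x[0]-a)-.0196; print(r.x.round(4),(r.fun*1e3).round(1),th.round(3))
s=cv2.imread("pics/s10.png")[200:300,370:420].astype(int); m=(s[...,2]>s[...,1]+35)&(s[...,2]>s[...,0]+35); ys,xs=np.nonzero(m); print("pen red scene",len(xs),xs.min()+370,xs.max()+370,ys.min()+200,ys.max()+200,"was 154 391-400 239-272")
lid()
```

```text
[0.6443 0.0775] [ 0.5 -0.5 -0.3 -0.1 -0.  -0.   0.2  0.2] [-0.009  0.203  0.603  0.85   1.069  1.167  0.994  0.929]
[0.6443 0.0815] [ 0.5 -0.5 -0.3 -0.1 -0.  -0.   0.2  0.2] [-0.009  0.203  0.603  0.85   1.069  1.167  0.994  0.929]
pen red scene 157 391 400 239 272 was 154 391-400 239-272
t 22.25 lid~ 0.939 r 0.206 lat -1.2 F [ 1.6  1.8 -2.4] op 0.279 rot [ 3.133 -0.011  1.463] q [0.04 0.09 0.17 1.64 0.01 0.15]
```

The two angle estimates agree: about 0.93–0.94 rad held now, and about 1.17 rad at the peak. The lid is still and the pen has not moved. Handing in.

```bash
python3 -c "
from cell import *
print(close_job())"
```

```text
the job is handed in; nothing more can be done
None
```

The job is handed in at about 22 s. The marker stands in the middle-sized sleeve. The gripper is holding the lid by its pull at about 0.93 rad (53°), roughly 7° below the balance point. No verdict was reported.

**Marker:** My first grasp closed on air, because the pose had crept about 13 mm forward and stopped 19 mm short. The pen had not moved, so I backed off, re-measured and took it on the second try. I lowered it into the sleeve until it touched the table (about 4 N), then let it go. It leans about 12° against the rim, inside the 15° limit but not by much. Its pixels in the last picture match those just after release.

**Lid:** I raised it to about 1.17 rad (67°), well short of the stop, then eased it back down. The last readings over about 0.4 s drifted by only 0.002 rad. A circle fitted to the pull's path gave 0.929 rad, against 0.939 rad from the assumed hinge position.

**Not confirmed:**
- The final picture could not be viewed because the picture limit was reached, so the end state rests on numbers.
- Joint 2 came to its -0.99 rad limit twice near the sleeve, once with a brief 17 N wrist reading. To the two decimals I printed it never went past -0.99.
- I did not measure the bystanders at the end. The mid-lift picture, which did not take in all of them, showed nothing disturbed.

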